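# Free the shut-off valve and set it to its marker

## Task

Lift the yellow hasp off its catch and fold it right back, so that the blue-sleeved valve lever is free. Then turn the lever until it lies centred over the red marker on the dial, in line with it, and leave it there. Do not turn the lever while the hasp is still over it, and do not disturb the loose things lying around.

Things in the scene. Friction and masses are not known exactly. Their poses are not given: they have to be found in the camera images.
- valve: Fixed valve unit: grey base plate (x -80 to +70, y -105 to +105 mm, 14 mm thick), brass ball valve and pipe along y (nuts 50 mm high), white dial disc 108 mm across, top at 48 mm. Origin: under the valve stem, at shelf height. x points away from the closed lever, z up. Catch post with staple pin, 22 x 10 mm, top 53 mm, at (-55, 29) mm; the lever passes above it.
- lever (a joint): Valve lever angle a about the vertical stem through the origin of valve, rad. 0 = closed, lever along -x of valve; grows clockwise seen from above, to 1.6: the lever points along (-cos a, sin a) in the frame of valve. Starts near 0 under the hasp; stays where it is left (about 0.2 N m of friction).
- lever_tip (a point): Middle of the lever's blue sleeve, 100 mm from the stem, 63 mm above the shelf. Sleeve 18 mm wide, 55 to 71 mm above the shelf, from 74 to 122 mm from the stem; nearer the stem a bare steel bar 14 mm wide, 59 to 67 mm high. Its x axis lies along the lever, from sleeve to stem.
- marker: Red marker, fixed on the dial under the lever's path: 24 mm long (28 to 52 mm from the stem), 30 mm wide, white centre line, top at 53 mm. Origin: on the stem's axis, 48 mm high; it lies along its own -x. The lever is set when its x axis is parallel to this x axis (lever angle = yaw of valve minus yaw of marker, 0.45 to 1.2 rad).
- hasp (a joint): Hasp angle, rad: 0 = closed, lying flat across the lever with its forked end over the staple; grows as it swings up and over, to 2.8 (folded right back). Loose hinge: it falls shut, or falls back once well past upright.
- hasp_hinge (a point): On the hasp's hinge axis, at (-55, -40, 75.5) mm in valve; the axis runs along x of valve and the closed hasp lies along +y from it. Its grey hinge post, 26 x 12 mm, top 74 mm, stands at (-55, -46) mm.
- hasp_bar (a point): Centre of the hasp's black cross bar (finger grip): 24 mm long along the hinge axis, 12 mm thick, 20 mm above the yellow plate (22 mm wide, 3 mm thick) and 78 mm from the hinge; 95.5 mm high when closed. On the closed hasp a fork hangs below it to 50 mm height.
- parts_case: Loose bystander: orange and black parts case with a small red press button, 120 x 180 x 49 mm, origin under its centre.
- nut: Loose bystander: stainless connector nut, 30 mm across, 34 mm tall, standing on the valve's base plate behind the pipe, origin under its centre.
- cartridge: Loose bystander: white ceramic disc cartridge, 34 mm across, 52 mm tall, origin under its centre.
- jar: Loose bystander: small jar with a green cap, 52 mm across, 60 mm tall, origin under its centre.
- plunger_handle: Loose bystander: plunger handle lying down, black rubber grip, about 350 mm long, 35 mm high, origin under the rod 150 mm from the grip end.
- soap_dish: Loose bystander: chrome soap dish, 85 x 125 x 22 mm, origin under its centre.

How it is judged:
By the outcome, as a careful person would: the job done as asked, in the order asked, and still so for the second after the job is handed in, with the robot touching nothing.
It also fails if it takes over 64 s, if anything falls off the work surface, if the arm or the gripper's body presses on something with over 40 N, if the wrist force passes 120 N, or if a joint passes its speed limit or range.

## Robot

A 7-joint arm with a two-finger parallel gripper is mounted at the origin on the work surface. World frame = base frame: x ahead of the robot, y to its left, z up, the work surface at z = 0. Lengths are in m, angles in rad, forces in N, time in s.
With the tool pointing down it reaches from about 0.4 to 0.85 m from the base axis. Payload 4.4 kg.
Tool frame: the origin (TCP) lies on the centre line of the jaws, within the pads' length; the fingertips stand 11 mm ahead of it and the grasp point (between the pads) lies 8 mm behind it; z points along the fingers, y is the line along which they close (so a half turn about z gives the same grasp; the last joint's range is limited). The gripper opens to 94 mm and grips with 3 to 60 N. Pads are 16 mm wide; open, the fingers measure 119 mm over their backs; the gripper's body (75 mm by 177 mm) begins 78 mm behind the grasp point.
Start: joints at [1.1, 0.628, 0.038, 1.517, -0.027, 0.996, -0.02], TCP at [0.256, -0.597, 0.216] pointing down, gripper open.
Joint ranges: [-3.06, 3.06], [-0.37, 2.12], [-1.25, 1.32], [0.18, 2.47], [-1.1, 4.24], [0.23, 1.98], [-2.94, 2.94]. Speed limits (rad/s): [2.57, 2.57, 3.14, 3.14, 3.14, 3.14, 3.14].

## Interface

Orientations are given as a rotation vector (axis times angle).
In Python, from cell import ctrl, optics gives the robot as it stands.
- The arm moves only by the shell command python3 -m inch 'ROWS'. ROWS is JSON, a list of rows, each an object of numbers: "tx", "ty", "tz": the shift along the tool's x, y, z in cm; "wx", "wy", "wz": the turn, a rotation vector about the tool's x, y, z in rad; "jaw": the finger opening in cm, from 0 to 9.4. In form: [{"tx": .., "ty": .., "tz": .., "wx": .., "wy": .., "wz": .., "jaw": ..}, ...]. A call has 1 to 8 rows; each row is the pose to reach, as a shift and turn from the pose commanded when the call began, along the tool's axes at that moment; what a row does not reach only later rows make up. A row lasts 1/8 s, in which the tool goes at most 62.5 mm and 10.7 degrees, less where a joint would pass 70% of its speed; a pose out of reach is approached as far as the arm can. A call with a gripper value outside its range is refused whole. The fingers move at their own pace and stop on an object; the grip force is fixed at half the most. Time passes only in rows, so rows that repeat a pose let the fingers close. It gives the time, the measured TCP pose, the force, the opening and the grip force at its end, in the units of the state.
- ctrl.get_obs(): the state, without advancing time (a new reading comes with each control period).
- optics.camera(name): name is "side" or "top" or "wrist"; returns a dict with "img" (384x512x3 uint8, blue, green, red), "z_map" (384x512 float32, m along the optical axis (not along the pixel's ray), 0 where there is no reading), "fx", "fy", "cx", "cy" (pixels), "R" (3x3) and "t" (3): a world point X has camera coordinates R X + t. Camera axes: x right, y down, z forward; pixel columns grow to the right and rows downward; lengths in m; the calibration is good to about 2 mm. A picture is of the moment at which its call begins.
- ctrl.close_job(): hands the job in; it is judged then, once.
The state is a dict: "t": time; "joints": joint angles; "qd": joint speeds; "effort": joint torques, N m; "ee_pos": TCP position; "ee_rot": TCP orientation; "contact_force": force on the tool from outside, world axes, zero at the start; "wrist_torque": the same for the moment, N m; "gripper_width": opening from 0.0 (shut) to 1.0 (fully open); "gripper_force": force on a finger pad.
Only numpy, scipy, OpenCV 4.12 (cv2) and the standard library are available. Lean on these libraries where they do the work, as an engineer would, in place of code of your own. Each camera call takes 0.05 s, during which the arm holds its last target. There are 200 camera calls.

## Working session

There is one attempt and no reset: what is moved stays moved. The work goes in short steps, Python scripts to look and compute and a shell command to move; the robot and the scene stay as the last step left them, time stands still between calls to the robot, and variables do not carry over. Pictures are saved under pics/ and viewed, at most 10 in all, crops included, and the job is handed in when it is done.

```bash
mkdir -p pics; ls
cat > h.py <<'E'
import numpy as np,cv2
from cell import ctrl,optics
from scipy.spatial.transform import Rotation as Ro
def save(n):
    c=optics.camera(n)
    return c
def px2w(c,u,v,z=None):
    R=np.array(c['R']);t=np.array(c['t'])
    d=np.array([(u-c['cx'])/c['fx'],(v-c['cy'])/c['fy'],1.])
    if z is None: 
        zm=c['z_map'][int(round(v)),int(round(u))]; return R.T@(d*zm-t)
    o=-R.T@t; w=R.T@d
    return o+w*(z-o[2])/w[2]
def w2px(c,X):
    p=np.array(c['R'])@np.array(X)+np.array(c['t']); return c['fx']*p[0]/p[2]+c['cx'],c['fy']*p[1]/p[2]+c['cy']
E
python3 - <<'E'
from h import *
import pickle
o=ctrl.get_obs();print(o)
cs={n:optics.camera(n) for n in('top','side')}
pickle.dump(cs,open('c0.pkl','wb'))
for n,c in cs.items(): print(n,c['fx'],c['R'],c['t'])
cv2.imwrite('pics/top0.png',cs['top']['img']); cv2.imwrite('pics/side0.png',cs['side']['img'])
E
```

```text
pics
{'t': 0.0, 'joints': array([ 1.10020664,  0.62932643,  0.03841906,  1.51831266, -0.02701185,
        0.99625636, -0.01998081]), 'qd': array([-0.00176782,  0.00028256, -0.00024665, -0.00065508, -0.00083504,
        0.000639  , -0.00065359]), 'effort': array([-6.76492709e-04, -5.49741483e+01,  1.14338916e+00, -1.86635274e+01,
       -5.20734536e-02,  2.35088950e-02,  1.53448091e-04]), 'ee_pos': array([ 0.25579232, -0.59689583,  0.21558412]), 'ee_rot': array([-3.07574201e+00, -6.31208217e-01,  5.60041924e-04]), 'contact_force': array([0.09573031, 0.04846883, 0.80768406]), 'wrist_torque': array([-0.01558187,  0.02611153, -0.03236506]), 'gripper_force': 0.0, 'gripper_width': 0.9985463002151538}
top 386.6330256634634 [[-0.01857175 -0.9996609  -0.01825283]
 [-0.99739953  0.01979507 -0.06929892]
 [ 0.06963674  0.01691836 -0.99742894]] [0.00713888 0.65243049 1.12968394]
side 367.45900795629143 [[-8.22129024e-01 -5.69301086e-01  3.75737029e-04]
 [-4.45180230e-01  6.42474145e-01 -6.23731943e-01]
 [ 3.54849871e-01 -5.12955404e-01 -7.81638230e-01]] [0.50073071 0.33526219 0.95097459]
```

View pics/top0.png

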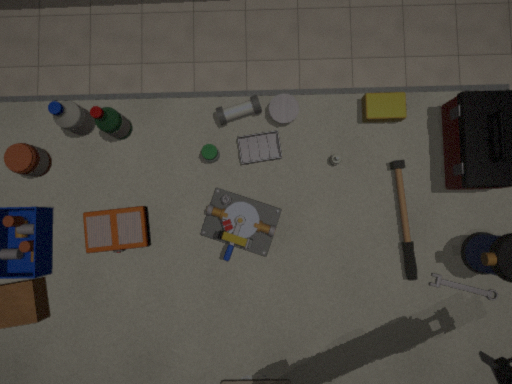

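View pics/side0.png

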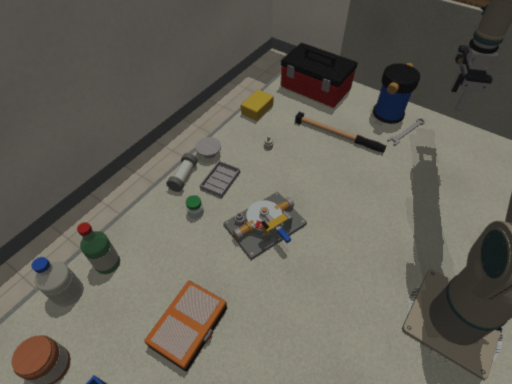

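The top view shows the valve at about (240,222), the blue sleeve at (230,252) and the yellow hasp at (234,240). In the side view the valve is at (265,222). Next I enlarge both.

Run:
```python
from h import *
import pickle
cs=pickle.load(open('c0.pkl','rb'))
def crop(c,u,v,w,h,k): return cv2.resize(c['img'][v:v+h,u:u+w],None,fx=k,fy=k,interpolation=cv2.INTER_CUBIC)
a=crop(cs['top'],195,180,100,90,6); cv2.imwrite('pics/t1.png',np.clip(a*1.3,0,255))
a=crop(cs['side'],215,180,100,80,6)
cv2.imwrite('pics/s1.png',np.clip(a*1.3,0,255))
```

```text
[ WARN:0@0.294] global loadsave.cpp:1063 imwrite_ Unsupported depth image for selected encoder is fallbacked to CV_8U.
```

View pics/t1.png

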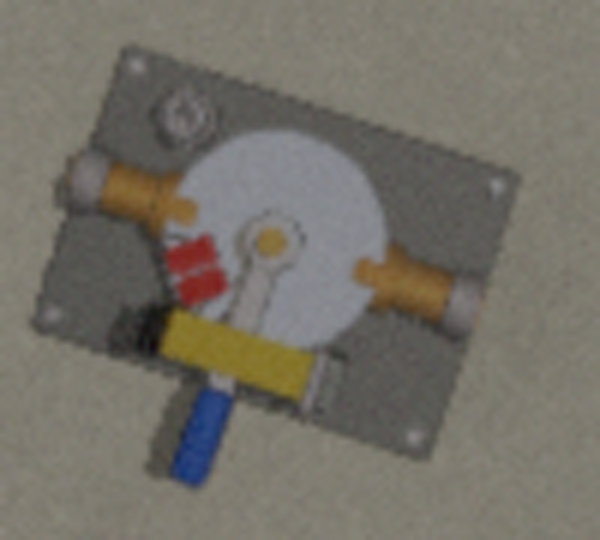

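View pics/s1.png

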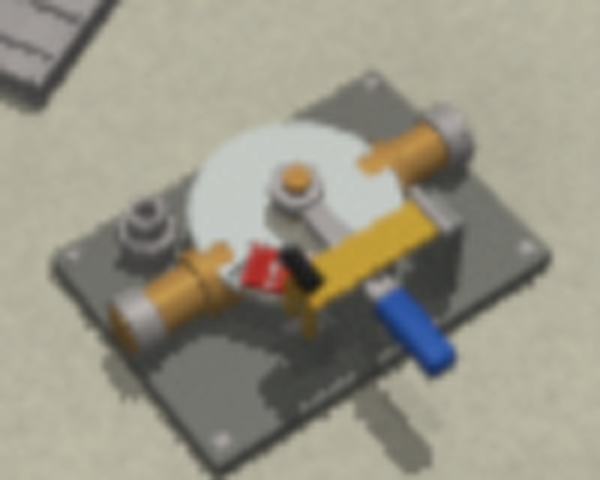

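The top crop shows the stem at (271,242), the plate corners at (128,45), (520,175), (430,460) and (33,328), the black bar at (150,328), the marker centred at (197,271), and the sleeve from (217,393) to (187,485). In the side crop the bar is at (302,268), the stem at (297,180), the marker at (265,268), and the sleeve from (385,300) to (440,365).

```bash
cat >> h.py <<'E'
def tri(cams,uvs):
    A=[];b=[]
    for c,(u,v) in zip(cams,uvs):
        R=np.array(c['R']);t=np.array(c['t'])
        o=-R.T@t;d=R.T@np.array([(u-c['cx'])/c['fx'],(v-c['cy'])/c['fy'],1.]);d/=np.linalg.norm(d)
        P=np.eye(3)-np.outer(d,d);A.append(P);b.append(P@o)
    return np.linalg.lstsq(np.vstack(A),np.hstack(b),rcond=None)[0]
E
python3 - <<'E'
from h import *
import pickle
np.set_printoptions(precision=4,suppress=True)
cs=pickle.load(open('c0.pkl','rb'));T=cs['top'];S=cs['side']
t=lambda u,v:(195+(u+.5)/6-.5,180+(v+.5)/6-.5)
s=lambda u,v:(215+(u+.5)/6-.5,180+(v+.5)/6-.5)
cor=[px2w(T,*t(*p),.014) for p in[(128,45),(520,175),(430,460),(33,328)]]
print('corners',cor)
# valve frame corners: x away from lever: top-left (+70,+105?) 
c=np.mean(cor,0); ex=(cor[0]-cor[3]+cor[1]-cor[2]);ex/=np.linalg.norm(ex)
ey=(cor[0]-cor[1]+cor[3]-cor[2]); ey/=np.linalg.norm(ey)
print('yaw',np.arctan2(ex[1],ex[0]),np.arctan2(-ey[0],ey[1]),'origin',c+.005*ex)
corS=[px2w(S,*s(*p),.014) for p in[(57,255),(373,72),(550,258),(220,475)]]; print('side corners',corS)
for n,a,b in[('stem',(271,242),(297,180)),('bar',(150,328),(302,268)),('marker',(197,271),(265,268)),('sleeveend',(187,487),(440,370))]:
    print(n,tri([T,S],[t(*a),s(*b)]))
print('stem72',px2w(T,*t(271,242),.072), 'stemS',px2w(S,*s(297,180),.072))
print('markerT',px2w(T,*t(197,271),.053),'S',px2w(S,*s(265,268),.053))
print('barT',px2w(T,*t(150,328),.101),'S',px2w(S,*s(302,268),.0985))
for n,c in cs.items(): print(n,'cam',-np.array(c['R']).T@np.array(c['t']))
E
```

```text
corners [array([0.6712, 0.1073, 0.014 ]), array([ 0.6022, -0.0876,  0.014 ]), array([ 0.4622, -0.0398,  0.014 ]), array([0.5307, 0.1564, 0.014 ])]
yaw -0.33248960324630056 -0.33779098008508296 origin [0.5713 0.0324 0.014 ]
side corners [array([0.6666, 0.1075, 0.014 ]), array([ 0.5991, -0.0835,  0.014 ]), array([ 0.4595, -0.0338,  0.014 ]), array([0.5261, 0.1616, 0.014 ])]
stem [0.5707 0.0337 0.0712]
bar [0.5315 0.0886 0.096 ]
marker [0.5597 0.0722 0.0504]
sleeveend [0.4573 0.0774 0.0597]
stem72 [0.5713 0.034  0.072 ] stemS [0.5698 0.0338 0.072 ]
markerT [0.558  0.0709 0.053 ] S [0.5605 0.0746 0.053 ]
barT [0.5329 0.0888 0.101 ] S [0.5294 0.0894 0.0985]
top cam [ 0.5722 -0.0249  1.1721]
side cam [0.2235 0.5575 0.9522]
```

```bash
cat >> h.py <<'E'
np.set_printoptions(precision=4,suppress=True)
YAW=-0.337; O=np.array([.5705,.034,0]); RV=Ro.from_euler('z',YAW)
def V(p): return O+RV.apply(np.array(p,float))   # valve frame (m) -> world
def toolR(tilt,spin=0): # tool down, x along valve x turned by spin; tilt about valve x
    return RV*Ro.from_euler('x',tilt)*Ro.from_euler('z',spin)*Ro.from_euler('x',np.pi)
def rows(poses,p0=None,R0=None):
    o=ctrl.get_obs(); 
    if p0 is None:p0=o['ee_pos'];R0=Ro.from_rotvec(o['ee_rot'])
    for p,R in poses:
        d=R0.inv().apply(np.array(p)-p0)*100; w=(R0.inv()*R).as_rotvec()
        print('tx %.2f ty %.2f tz %.2f wx %.3f wy %.3f wz %.3f'%(*d,*w))
E
python3 - <<'E'
from h import *
b=V([-.055,.038,0]);print(b)
rows([([b[0],b[1],.20],toolR(0))])
E
```

```text
[0.5312 0.088  0.    ]
tx 52.28 ty -52.12 tz 1.65 wx -0.002 wy 0.001 wz 0.742
```

```bash
python3 -m inch '[{"tx":24,"ty":-24,"tz":0,"wz":0.3},{"tx":24,"ty":-24,"tz":0,"wz":0.3},{"tx":24,"ty":-24,"tz":0,"wz":0.3},{"tx":52.3,"ty":-52.1,"tz":1.6,"wz":0.742},{"tx":52.3,"ty":-52.1,"tz":1.6,"wz":0.742},{"tx":52.3,"ty":-52.1,"tz":1.6,"wz":0.742},{"tx":52.3,"ty":-52.1,"tz":1.6,"wz":0.742},{"tx":52.3,"ty":-52.1,"tz":1.6,"wz":0.742}]'
python3 - <<'E'
from h import *
b=V([-.055,.038,0])
rows([([b[0],b[1],.20],toolR(0))])
E
```

```text
tx 52.28 ty -52.12 tz 1.65 wx -0.002 wy 0.001 wz 0.742invalid input at $[0]: expected keys tx, ty, tz, wx, wy, wz, jaw
```

```bash
python3 -m inch '[{"tx":24,"ty":-24,"tz":0,"wx":0,"wy":0,"wz":0.3,"jaw":4},{"tx":24,"ty":-24,"tz":0,"wx":0,"wy":0,"wz":0.3,"jaw":4},{"tx":24,"ty":-24,"tz":0,"wx":0,"wy":0,"wz":0.3,"jaw":4},{"tx":52.3,"ty":-52.1,"tz":1.6,"wx":0,"wy":0,"wz":0.742,"jaw":4},{"tx":52.3,"ty":-52.1,"tz":1.6,"wx":0,"wy":0,"wz":0.742,"jaw":4},{"tx":52.3,"ty":-52.1,"tz":1.6,"wx":0,"wy":0,"wz":0.742,"jaw":4},{"tx":52.3,"ty":-52.1,"tz":1.6,"wx":0,"wy":0,"wz":0.742,"jaw":4},{"tx":52.3,"ty":-52.1,"tz":1.6,"wx":0,"wy":0,"wz":0.742,"jaw":4}]'
python3 - <<'E'
from h import *
b=V([-.055,.038,0])
rows([([b[0],b[1],.20],toolR(0))])
E
```

```text
t: 1.1
ee_pos: [0.4425, -0.1328, 0.2074]
ee_rot: [3.097, -0.527, 0.0]
contact_force: [1.0, -0.2, 1.2]
gripper_width: 0.425
gripper_force: 0.0
tx 1.06 ty -23.78 tz 0.74 wx 0.000 wy -0.000 wz -0.000
```

```bash
python3 -m inch '[{"tx":1.1,"ty":-23.8,"tz":0.7,"wx":0,"wy":0,"wz":0,"jaw":4},{"tx":1.1,"ty":-23.8,"tz":0.7,"wx":0,"wy":0,"wz":0,"jaw":4},{"tx":1.1,"ty":-23.8,"tz":0.7,"wx":0,"wy":0,"wz":0,"jaw":4},{"tx":1.1,"ty":-23.8,"tz":0.7,"wx":0,"wy":0,"wz":0,"jaw":4},{"tx":1.1,"ty":-23.8,"tz":0.7,"wx":0,"wy":0,"wz":0,"jaw":4},{"tx":1.1,"ty":-23.8,"tz":0.7,"wx":0,"wy":0,"wz":0,"jaw":4}]'
python3 - <<'E'
from h import *
c=optics.camera('wrist')
print(-np.array(c['R']).T@np.array(c['t']),ctrl.get_obs()['joints'])
cv2.imwrite('pics/w1.png',c['img'])
b=V([-.055,.038,.0955]); print(w2px(c,b),w2px(c,V([0,0,.072])),w2px(c,V([-.055,-.04,.077])))
rows([([b[0],b[1],.095],toolR(0))])
E
```

```text
t: 1.85
ee_pos: [0.5306, 0.0854, 0.2]
ee_rot: [3.096, -0.527, -0.002]
contact_force: [-0.3, -0.6, 0.5]
gripper_width: 0.425
gripper_force: 0.0
[0.607  0.0588 0.368 ] [-0.3409  0.4941  0.191   1.8542 -0.1239  0.8058 -1.9959]
(np.float64(252.95017338067865), np.float64(189.0877955131052)) (np.float64(293.40218399699717), np.float64(125.78875255970993)) (np.float64(333.3184320298496), np.float64(183.56406650247516))
tx -0.06 ty -0.36 tz 10.52 wx 0.001 wy 0.001 wz -0.002
```

View pics/w1.png

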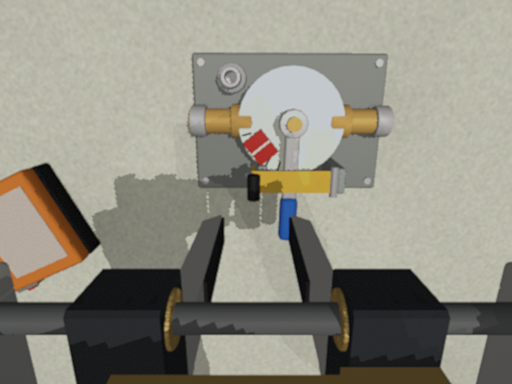

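The wrist view has the bar at (253,187) where I predicted (253,189), and the stem at (294,125) where I predicted (293,126). The valve pose is good, so I descend on the bar.

```bash
python3 -m inch '[{"tx":0,"ty":-0.3,"tz":5,"wx":0,"wy":0,"wz":0,"jaw":4},{"tx":0,"ty":-0.3,"tz":9,"wx":0,"wy":0,"wz":0,"jaw":4},{"tx":0,"ty":-0.3,"tz":10.4,"wx":0,"wy":0,"wz":0,"jaw":4},{"tx":0,"ty":-0.3,"tz":10.4,"wx":0,"wy":0,"wz":0,"jaw":4},{"tx":0,"ty":-0.3,"tz":10.4,"wx":0,"wy":0,"wz":0,"jaw":0},{"tx":0,"ty":-0.3,"tz":10.4,"wx":0,"wy":0,"wz":0,"jaw":0},{"tx":0,"ty":-0.3,"tz":10.4,"wx":0,"wy":0,"wz":0,"jaw":0},{"tx":0,"ty":-0.3,"tz":10.4,"wx":0,"wy":0,"wz":0,"jaw":0}]'
python3 - <<'E'
from h import *
c=optics.camera('wrist'); T=optics.camera('side')
a=np.vstack([c['img'][60:252,100:400].repeat(2,0).repeat(2,1)[:300],T['img'][180:255,215:315].repeat(6,0).repeat(6,1)[:300]])if 0 else cv2.resize(c['img'][100:300,130:430],(750,500))
cv2.imwrite('pics/w2.png',a)
o=ctrl.get_obs(); p0=o['ee_pos'];R0=Ro.from_rotvec(o['ee_rot'])
H=V([-.055,-.04,.0755])
print('in valve',RV.inv().apply(p0-O),'tilt',(toolR(0).inv()*R0).as_rotvec())
for th in np.radians(np.arange(8,125,8)):
    r=Ro.from_rotvec(RV.apply([th,0,0]))
    rows([(H+r.apply(p0-H),r*R0)])
E
```

```text
t: 2.9
ee_pos: [0.5323, 0.0876, 0.0972]
ee_rot: [3.096, -0.528, 0.001]
contact_force: [-2.0, -3.5, 5.8]
gripper_width: 0.115
gripper_force: 30.0
in valve [-0.0538  0.038   0.0971] tilt [-0.0011  0.0008  0.0012]
tx 0.00 ty 0.38 tz -1.06 wx 0.140 wy -0.000 wz 0.000
tx 0.00 ty 0.90 tz -2.06 wx 0.279 wy -0.000 wz 0.000
tx 0.00 ty 1.56 tz -2.98 wx 0.419 wy -0.000 wz 0.000
tx 0.01 ty 2.34 tz -3.80 wx 0.559 wy -0.001 wz 0.000
tx 0.01 ty 3.22 tz -4.50 wx 0.698 wy -0.001 wz 0.001
tx 0.01 ty 4.19 tz -5.07 wx 0.838 wy -0.001 wz 0.001
tx 0.01 ty 5.24 tz -5.50 wx 0.977 wy -0.001 wz 0.001
tx 0.01 ty 6.33 tz -5.78 wx 1.117 wy -0.001 wz 0.001
tx 0.01 ty 7.45 tz -5.91 wx 1.257 wy -0.001 wz 0.001
tx 0.01 ty 8.58 tz -5.88 wx 1.396 wy -0.002 wz 0.001
tx 0.02 ty 9.69 tz -5.69 wx 1.536 wy -0.002 wz 0.001
tx 0.02 ty 10.77 tz -5.35 wx 1.676 wy -0.002 wz 0.001
tx 0.02 ty 11.79 tz -4.86 wx 1.815 wy -0.002 wz 0.001
tx 0.02 ty 12.73 tz -4.24 wx 1.955 wy -0.002 wz 0.001
tx 0.02 ty 13.57 tz -3.49 wx 2.094 wy -0.002 wz 0.002
```

Gripped at about 11 mm opening and 30 N, which fits the bar. I swing the first 40° about the hinge.

```bash
python3 -m inch '[{"tx":0,"ty":0.38,"tz":-1.06,"wx":0.14,"wy":0,"wz":0,"jaw":0},{"tx":0,"ty":0.9,"tz":-2.06,"wx":0.279,"wy":0,"wz":0,"jaw":0},{"tx":0,"ty":1.56,"tz":-2.98,"wx":0.419,"wy":0,"wz":0,"jaw":0},{"tx":0,"ty":2.34,"tz":-3.8,"wx":0.559,"wy":0,"wz":0,"jaw":0},{"tx":0,"ty":3.22,"tz":-4.5,"wx":0.698,"wy":0,"wz":0,"jaw":0},{"tx":0,"ty":3.22,"tz":-4.5,"wx":0.698,"wy":0,"wz":0,"jaw":0}]'
cat > nx.py <<'E'
from h import *
import sys
o=ctrl.get_obs(); p0=o['ee_pos'];R0=Ro.from_rotvec(o['ee_rot'])
H=V([-.055,-.04,.0755])
q=RV.inv().apply(p0-O); print('in valve',q,'tilt',(R0*toolR(0).inv()).as_rotvec(),'rad',np.hypot(q[1]+.04,q[2]-.0755), 'arm angle',np.arctan2(q[2]-.0755,q[1]+.04),'j',o['joints'],'f',o['contact_force'])
for th in np.radians(np.arange(8,58,8)):
    r=Ro.from_rotvec(RV.apply([th,0,0]))
    rows([(H+r.apply(p0-H),r*R0)])
E
python3 nx.py
```

```text
t: 3.75
ee_pos: [0.5211, 0.0561, 0.1432]
ee_rot: [-2.401, 0.424, -0.148]
contact_force: [-1.5, 3.3, 3.8]
gripper_width: 0.116
gripper_force: 30.0
in valve [-0.0539  0.0045  0.1432] tilt [ 0.6697 -0.2317 -0.0117] rad 0.08102646507344129 arm angle 0.9890960116633237 j [ 0.7911  0.7679 -0.7423  2.1209 -0.6136  0.3791 -1.12  ] f [-1.4612  3.3372  3.7648]
tx 0.01 ty 0.39 tz -1.06 wx 0.140 wy -0.002 wz 0.000
tx 0.01 ty 0.92 tz -2.06 wx 0.279 wy -0.003 wz 0.000
tx 0.02 ty 1.59 tz -2.97 wx 0.419 wy -0.005 wz 0.001
tx 0.03 ty 2.37 tz -3.79 wx 0.558 wy -0.007 wz 0.001
tx 0.04 ty 3.26 tz -4.48 wx 0.698 wy -0.008 wz 0.001
tx 0.06 ty 4.24 tz -5.04 wx 0.838 wy -0.010 wz 0.001
tx 0.07 ty 5.29 tz -5.47 wx 0.977 wy -0.011 wz 0.001
```

```bash
python3 -m inch '[{"tx":0,"ty":0.39,"tz":-1.06,"wx":0.14,"wy":0,"wz":0,"jaw":0},{"tx":0,"ty":0.92,"tz":-2.06,"wx":0.279,"wy":0,"wz":0,"jaw":0},{"tx":0,"ty":1.59,"tz":-2.97,"wx":0.419,"wy":0,"wz":0,"jaw":0},{"tx":0,"ty":1.59,"tz":-2.97,"wx":0.419,"wy":0,"wz":0,"jaw":0}]'
python3 nx.py
```

```text
t: 4.25
ee_pos: [0.5112, 0.0295, 0.155]
ee_rot: [-1.989, 0.346, -0.21]
contact_force: [0.2, 2.4, 4.8]
gripper_width: 0.117
gripper_force: 30.0
in valve [-0.0545 -0.0238  0.155 ] tilt [ 1.0667 -0.3692 -0.0063] rad 0.08108397987495239 arm angle 1.3698054209082857 j [ 1.1452  1.1239 -0.9548  2.0874 -0.6139  0.5004 -0.842 ] f [0.2354 2.3888 4.7645]
tx 0.00 ty 0.35 tz -1.08 wx 0.140 wy -0.001 wz -0.000
tx 0.01 ty 0.84 tz -2.10 wx 0.279 wy -0.002 wz -0.000
tx 0.01 ty 1.47 tz -3.04 wx 0.419 wy -0.003 wz -0.000
tx 0.02 ty 2.22 tz -3.88 wx 0.558 wy -0.004 wz -0.000
tx 0.02 ty 3.09 tz -4.61 wx 0.698 wy -0.005 wz -0.000
tx 0.03 ty 4.04 tz -5.21 wx 0.838 wy -0.006 wz -0.000
tx 0.04 ty 5.08 tz -5.67 wx 0.977 wy -0.007 wz -0.000
```

```bash
python3 -m inch '[{"tx":0,"ty":0.35,"tz":-1.08,"wx":0.14,"wy":0,"wz":0,"jaw":0},{"tx":0,"ty":0.84,"tz":-2.1,"wx":0.279,"wy":0,"wz":0,"jaw":0},{"tx":0,"ty":1.47,"tz":-3.04,"wx":0.419,"wy":0,"wz":0,"jaw":0},{"tx":0,"ty":1.47,"tz":-3.04,"wx":0.419,"wy":0,"wz":0,"jaw":0}]'
python3 nx.py
```

```text
t: 4.75
ee_pos: [0.4998, -0.0025, 0.1547]
ee_rot: [-1.576, 0.274, -0.258]
contact_force: [-0.2, -0.6, 4.5]
gripper_width: 0.114
gripper_force: 30.0
in valve [-0.0547 -0.0579  0.1547] tilt [ 1.4618 -0.508  -0.0056] rad 0.08119958970191365 arm angle 1.7925519713664648 j [ 1.2997  1.4758 -0.9721  1.9515 -0.5527  0.7754 -0.6965] f [-0.248  -0.5676  4.483 ]
tx 0.00 ty 0.35 tz -1.08 wx 0.140 wy -0.001 wz 0.000
tx 0.01 ty 0.85 tz -2.10 wx 0.279 wy -0.002 wz 0.000
tx 0.01 ty 1.48 tz -3.03 wx 0.419 wy -0.003 wz 0.000
tx 0.02 ty 2.24 tz -3.88 wx 0.558 wy -0.003 wz 0.001
tx 0.02 ty 3.11 tz -4.60 wx 0.698 wy -0.004 wz 0.001
tx 0.03 ty 4.07 tz -5.20 wx 0.838 wy -0.005 wz 0.001
tx 0.04 ty 5.11 tz -5.66 wx 0.977 wy -0.006 wz 0.001
```

The hasp is at about 88°, and tilting the hand further would bring its body too near the shelf. I keep the tool's tilt and translate along the arc, letting the bar turn in the pads, to about 114°.

```bash
python3 -m inch '[{"tx":0,"ty":0.25,"tz":-0.9,"wx":0,"wy":0,"wz":0,"jaw":0},{"tx":0,"ty":0.6,"tz":-1.75,"wx":0,"wy":0,"wz":0,"jaw":0},{"tx":0,"ty":1.05,"tz":-2.55,"wx":0,"wy":0,"wz":0,"jaw":0},{"tx":0,"ty":1.6,"tz":-3.3,"wx":0,"wy":0,"wz":0,"jaw":0},{"tx":0,"ty":1.6,"tz":-3.3,"wx":0,"wy":0,"wz":0,"jaw":0}]'
python3 nx.py | head -1
python3 - <<'E'
from h import *
c=optics.camera('side');w=optics.camera('wrist')
cv2.imwrite('pics/s3.png',np.hstack([cv2.resize(c['img'][140:290,190:340],(400,400)),cv2.resize(w['img'],(400,400))]))
E
```

```text
t: 5.38
ee_pos: [0.4883, -0.0353, 0.1407]
ee_rot: [-1.588, 0.269, -0.261]
contact_force: [-3.3, -3.4, 7.7]
gripper_width: 0.116
gripper_force: 30.0
in valve [-0.0547 -0.0926  0.1407] tilt [ 1.451  -0.5081  0.0009] rad 0.08379363436067157 arm angle 2.2494576789555194 j [ 1.332   1.4668 -0.9284  1.9033 -0.5094  0.8575 -0.7053] f [-3.3038 -3.3999  7.6949]
```

View pics/s3.png

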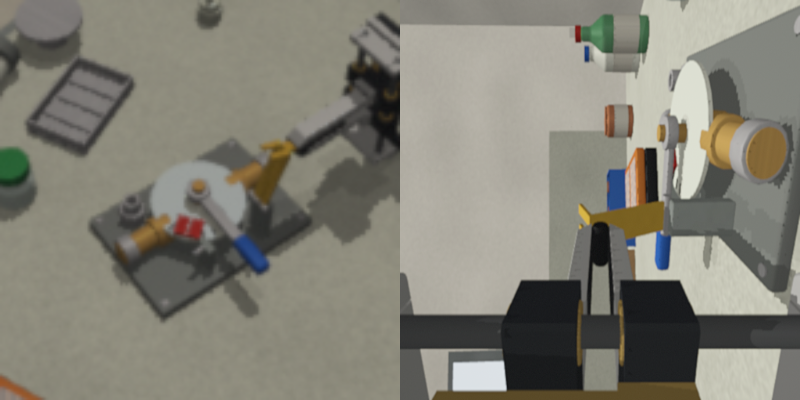

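The side crop shows the hasp (270,170) standing past upright, with the fingers on its bar. In the wrist half the bar is at (600,243) between the pads. I open the jaws and slide out sideways, toward the robot along the hinge axis.

```bash
python3 -m inch '[{"tx":0,"ty":0,"tz":0,"wx":0,"wy":0,"wz":0,"jaw":6},{"tx":0,"ty":0,"tz":0,"wx":0,"wy":0,"wz":0,"jaw":6},{"tx":-2.5,"ty":0,"tz":0,"wx":0,"wy":0,"wz":0,"jaw":6},{"tx":-5,"ty":0,"tz":0,"wx":0,"wy":0,"wz":0,"jaw":6},{"tx":-5,"ty":0,"tz":0,"wx":0,"wy":0,"wz":0,"jaw":6}]'
python3 nx.py | head -1
python3 - <<'E'
from h import *
c=optics.camera('side')
cv2.imwrite('pics/s4.png',cv2.resize(c['img'][140:290,190:340],(500,500)))
E
```

```text
t: 6.1
ee_pos: [0.4407, -0.018, 0.1384]
ee_rot: [-1.59, 0.272, -0.26]
contact_force: [0.6, -0.8, 0.2]
gripper_width: 0.61
gripper_force: 0.0
in valve [-0.1053 -0.092   0.1384] tilt [ 1.4488 -0.5065 -0.0018] rad 0.0816430445760661 arm angle 2.261292387907333 j [ 1.3928  1.4746 -0.9134  2.0193 -0.4956  0.7928 -0.6569] f [ 0.5829 -0.7756  0.223 ]
```

View pics/s4.png

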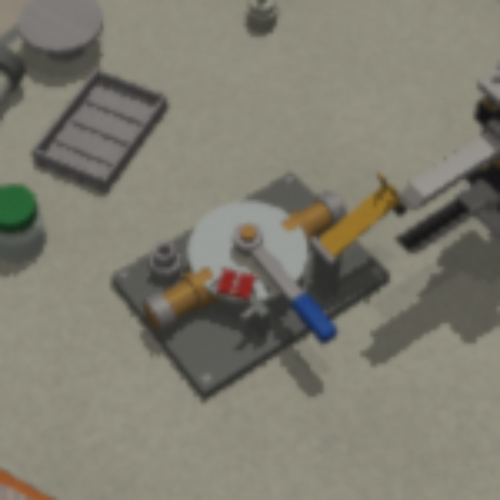

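Hasp now lies back at about (385,190), clear of the fingers, and the lever is free at (315,315). I raise the tool and point it down again above the sleeve.

Run:
```python
from h import *
rows([(V([-.12,-.11,.20]),toolR(1.3)),(V([-.12,-.06,.25]),toolR(.6)),(V([-.105,0,.20]),toolR(0))])
```

```text
tx -1.62 ty -6.08 tz -2.02 wx -0.234 wy -0.002 wz -0.001
tx -1.63 ty -11.26 tz 2.79 wx -0.934 wy -0.001 wz -0.001
tx -0.14 ty -6.48 tz 8.97 wx -1.534 wy -0.001 wz -0.002
```

```bash
python3 -m inch '[{"tx":-1.6,"ty":-3,"tz":-1,"wx":-0.1,"wy":0,"wz":0,"jaw":6},{"tx":-1.6,"ty":-6,"tz":-2,"wx":-0.23,"wy":0,"wz":0,"jaw":6},{"tx":-1.6,"ty":-8,"tz":-0.5,"wx":-0.41,"wy":0,"wz":0,"jaw":6},{"tx":-1.6,"ty":-10,"tz":1.5,"wx":-0.59,"wy":0,"wz":0,"jaw":6},{"tx":-1.6,"ty":-11.2,"tz":2.8,"wx":-0.77,"wy":0,"wz":0,"jaw":4.5},{"tx":-1.6,"ty":-10,"tz":4.5,"wx":-0.95,"wy":0,"wz":0,"jaw":4.5},{"tx":-1,"ty":-8.5,"tz":6.5,"wx":-1.13,"wy":0,"wz":0,"jaw":4.5},{"tx":-0.1,"ty":-6.5,"tz":9,"wx":-1.31,"wy":0,"wz":0,"jaw":4.5}]'
python3 - <<'E'
from h import *
print(ctrl.get_obs()['joints'])
rows([(V([-.105,0,.20]),toolR(0))])
E
```

```text
t: 7.15
ee_pos: [0.4633, 0.0603, 0.2098]
ee_rot: [-2.768, 0.469, -0.065]
contact_force: [0.3, -0.9, -1.2]
gripper_width: 0.48
gripper_force: 0.0
[ 0.4561  0.402  -0.5305  2.1186 -0.2196  0.5703 -1.7547]
tx 0.50 ty -0.68 tz 1.27 wx -0.336 wy 0.011 wz 0.002
```

```bash
python3 -m inch '[{"tx":0.5,"ty":-0.7,"tz":1.3,"wx":-0.18,"wy":0,"wz":0,"jaw":4.5},{"tx":0.5,"ty":-0.7,"tz":1.3,"wx":-0.336,"wy":0.011,"wz":0,"jaw":4.5},{"tx":0.5,"ty":-0.7,"tz":1.3,"wx":-0.336,"wy":0.011,"wz":0,"jaw":4.5},{"tx":0.5,"ty":-0.7,"tz":1.3,"wx":-0.336,"wy":0.011,"wz":0,"jaw":4.5}]'
python3 - <<'E'
from h import *
import pickle
c=optics.camera('wrist');t=optics.camera('top');pickle.dump((c,t),open('c1.pkl','wb'))
print(ctrl.get_obs()['joints'])
cv2.imwrite('pics/w5.png',cv2.resize(c['img'][0:250,130:450],(768,600),interpolation=cv2.INTER_CUBIC))
print(w2px(c,V([0,0,.072])),w2px(c,V([-.1,0,.071])))
rows([(V([-.105,0,.068]),toolR(0))])
E
```

```text
t: 7.65
ee_pos: [0.4702, 0.071, 0.1986]
ee_rot: [-3.093, 0.516, 0.004]
contact_force: [-0.6, -0.5, 0.5]
gripper_width: 0.481
gripper_force: 0.0
[-0.0314  0.4147 -0.2296  2.0063  0.128   0.7365 -2.2446]
(np.float64(259.4277664200421), np.float64(65.8937398312849)) (np.float64(258.52155605663137), np.float64(174.88906373941109))
tx 0.23 ty -0.09 tz 13.02 wx -0.004 wy 0.005 wz 0.001
```

View pics/w5.png

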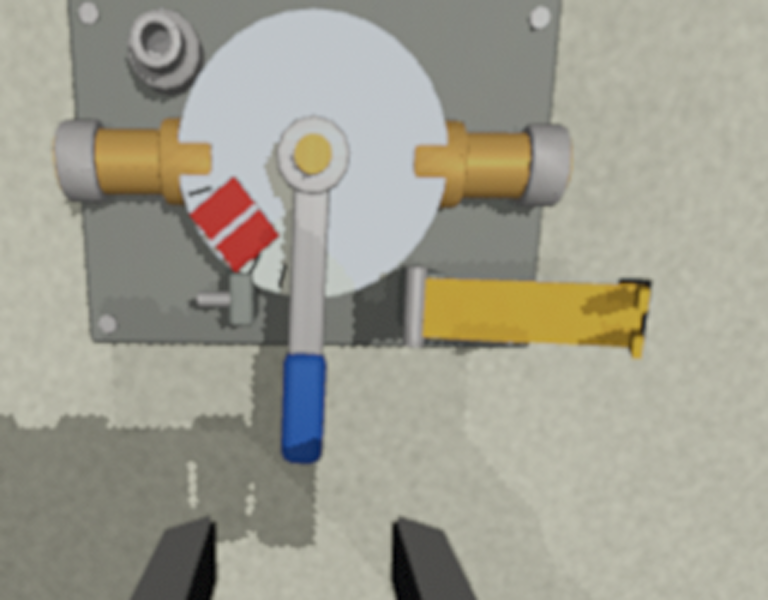

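The wrist crop shows the hasp folded back, running right from its hinge at (415,308). The lever runs from the stem (313,153) to the sleeve end (302,450). The marker corners are at (235,177), (190,213), (237,272) and (278,235), and its white line goes from (211,240) to (257,205).

Run:
```python
from h import *
import pickle
c,t=pickle.load(open('c1.pkl','rb'))
P=lambda u,v,z:RV.inv().apply(px2w(c,130+(u+.5)/2.4-.5,(v+.5)/2.4-.5,z)-O)
co=[P(*q,.053) for q in[(235,177),(190,213),(237,272),(278,235)]]
print('cor',np.array(co)); d=co[1]-co[0]+co[2]-co[3]; print('a by edges',np.arctan2(d[1],-d[0]))
e=co[2]-co[1]+co[3]-co[0]; print('a by width',np.arctan2(-e[0],-e[1]))
m=np.mean(co,0); s=P(313,153,.075); print('stem',s,'a centre, vs O',np.arctan2(m[1],-m[0]),'vs stem',np.arctan2(m[1]-s[1],-(m[0]-s[0])),'r',np.hypot(*(m-s)[:2]))
l=P(211,240,.053)-P(257,205,.053); print('a line',np.arctan2(l[1],-l[0]))
for q in[(305,355,.071),(302,440,.071),(311,215,.067),(306,330,.067)]:
    x=P(*q)-s; print('lever',np.arctan2(x[1],-x[0]),np.hypot(x[0],x[1]))
print([P(*q,.014) for q in[(95,342),(535,340)]])
```

```text
cor [[-0.0053  0.0301  0.053 ]
 [-0.019   0.0485  0.053 ]
 [-0.042   0.03    0.053 ]
 [-0.0273  0.0131  0.053 ]]
a by edges 0.8911602197060383
a by width 0.9043568132594084
stem [ 0.0017 -0.0006  0.075 ] a centre, vs O 0.9152127450138448 vs stem 0.8894020074367067 r 0.039915081617533196
a line 0.9437514237435362
lever 0.032669400723636326 0.07493782624905503
lever 0.0313680146373738 0.11011306430493825
lever 0.023326400966587356 0.021513284306383815
lever 0.03234433220947615 0.0655191058983811
[array([-0.0768,  0.1014,  0.014 ]), array([-0.0745, -0.1065,  0.014 ])]
```

```bash
python3 -m inch '[{"tx":0.2,"ty":-0.4,"tz":5,"wx":0,"wy":0,"wz":0.03,"jaw":4.5},{"tx":0.2,"ty":-0.4,"tz":10,"wx":0,"wy":0,"wz":0.03,"jaw":4.5},{"tx":0.2,"ty":-0.4,"tz":13,"wx":0,"wy":0,"wz":0.03,"jaw":4.5},{"tx":0.2,"ty":-0.4,"tz":13,"wx":0,"wy":0,"wz":0.03,"jaw":4.5},{"tx":0.2,"ty":-0.4,"tz":13,"wx":0,"wy":0,"wz":0.03,"jaw":1},{"tx":0.2,"ty":-0.4,"tz":13,"wx":0,"wy":0,"wz":0.03,"jaw":1},{"tx":0.2,"ty":-0.4,"tz":13,"wx":0,"wy":0,"wz":0.03,"jaw":1},{"tx":0.2,"ty":-0.4,"tz":13,"wx":0,"wy":0,"wz":0.03,"jaw":1}]'
cat > lv.py <<'E'
from h import *
o=ctrl.get_obs(); p0=o['ee_pos'];R0=Ro.from_rotvec(o['ee_rot']); S=V([.0007,-.0003,0])
q=RV.inv().apply(p0-S); a=np.arctan2(q[1],-q[0]); x=RV.inv().apply(R0.apply([1,0,0])); print('q',q,'a',a,'spin',-np.arctan2(x[1],x[0]),o['joints'])
for d in list(np.arange(.12,.9,.12))+[.90-a]:
    r=Ro.from_euler('z',-d); p=S+r.apply(p0-S); print(round(d,3)); rows([(p,r*R0)])
E
python3 lv.py
```

```text
t: 8.75
ee_pos: [0.4727, 0.0715, 0.0689]
ee_rot: [-3.085, 0.572, 0.005]
contact_force: [-0.6, -0.5, 6.3]
gripper_width: 0.187
gripper_force: 30.0
q [-0.1054  0.0033  0.0689] a 0.03173194436868366 spin 0.029588279042660124 [-0.1034  0.6366 -0.1484  2.1111  0.2106  0.4084 -2.3543]
0.12
tx 0.08 ty -1.26 tz 0.00 wx 0.000 wy 0.000 wz 0.120
0.24
tx 0.31 ty -2.51 tz 0.01 wx 0.001 wy 0.001 wz 0.240
0.36
tx 0.68 ty -3.71 tz 0.01 wx 0.001 wy 0.001 wz 0.360
0.48
tx 1.20 ty -4.87 tz 0.01 wx 0.002 wy 0.002 wz 0.480
0.6
tx 1.86 ty -5.95 tz 0.01 wx 0.002 wy 0.002 wz 0.600
0.72
tx 2.63 ty -6.95 tz 0.01 wx 0.003 wy 0.002 wz 0.720
0.84
tx 3.52 ty -7.85 tz 0.01 wx 0.003 wy 0.003 wz 0.840
0.868
tx 3.75 ty -8.04 tz 0.01 wx 0.003 wy 0.003 wz 0.868
```

Joint 7 is at -2.35 with a limit of -2.94, so it cannot take a 0.87 rad turn this way. I let go, rise, take the half-turned grasp instead and regrip.

```bash
python3 -m inch '[{"tx":0,"ty":0,"tz":0,"wx":0,"wy":0,"wz":0,"jaw":4.5},{"tx":0,"ty":0,"tz":0,"wx":0,"wy":0,"wz":0,"jaw":4.5},{"tx":0,"ty":0,"tz":-4,"wx":0,"wy":0,"wz":0,"jaw":4.5},{"tx":0,"ty":0,"tz":-8,"wx":0,"wy":0,"wz":0,"jaw":4.5},{"tx":0,"ty":0,"tz":-8,"wx":0,"wy":0,"wz":-0.18,"jaw":4.5},{"tx":0,"ty":0,"tz":-8,"wx":0,"wy":0,"wz":-0.36,"jaw":4.5},{"tx":0,"ty":0,"tz":-8,"wx":0,"wy":0,"wz":-0.54,"jaw":4.5},{"tx":0,"ty":0,"tz":-8,"wx":0,"wy":0,"wz":-0.72,"jaw":4.5}]'
python3 -m inch '[{"tx":0,"ty":0,"tz":0,"wx":0,"wy":0,"wz":-0.18,"jaw":4.5},{"tx":0,"ty":0,"tz":0,"wx":0,"wy":0,"wz":-0.36,"jaw":4.5},{"tx":0,"ty":0,"tz":0,"wx":0,"wy":0,"wz":-0.54,"jaw":4.5},{"tx":0,"ty":0,"tz":0,"wx":0,"wy":0,"wz":-0.72,"jaw":4.5},{"tx":0,"ty":0,"tz":0,"wx":0,"wy":0,"wz":-0.9,"jaw":4.5},{"tx":0,"ty":0,"tz":0,"wx":0,"wy":0,"wz":-1.08,"jaw":4.5},{"tx":0,"ty":0,"tz":0,"wx":0,"wy":0,"wz":-1.26,"jaw":4.5},{"tx":0,"ty":0,"tz":0,"wx":0,"wy":0,"wz":-1.44,"jaw":4.5}]'
python3 - <<'E'
from h import *
print(ctrl.get_obs()['joints'])
rows([(V([-.1045,.003,.068]),toolR(0,-.03+np.pi))])
E
```

```text
t: 9.75
ee_pos: [0.472, 0.0712, 0.1478]
ee_rot: [-3.086, -0.561, 0.006]
contact_force: [0.1, -0.0, -0.7]
gripper_width: 0.483
gripper_force: 0.0
t: 10.75
ee_pos: [0.472, 0.0711, 0.1478]
ee_rot: [-1.949, -2.456, -0.001]
contact_force: [0.2, -0.4, -0.5]
gripper_width: 0.479
gripper_force: 0.0
[ 0.3523  0.6136 -0.8292  2.0405  0.6457  0.7711 -0.6442]
tx -0.04 ty 0.12 tz 7.98 wx -0.001 wy -0.007 wz -0.975
```

```bash
python3 -m inch '[{"tx":0,"ty":0.1,"tz":0,"wx":0,"wy":0,"wz":-0.18,"jaw":4.5},{"tx":0,"ty":0.1,"tz":0,"wx":0,"wy":0,"wz":-0.36,"jaw":4.5},{"tx":0,"ty":0.1,"tz":0,"wx":0,"wy":0,"wz":-0.54,"jaw":4.5},{"tx":0,"ty":0.1,"tz":0,"wx":0,"wy":0,"wz":-0.72,"jaw":4.5},{"tx":0,"ty":0.1,"tz":0,"wx":0,"wy":0,"wz":-0.9,"jaw":4.5},{"tx":0,"ty":0.1,"tz":0,"wx":0,"wy":0,"wz":-0.975,"jaw":4.5},{"tx":0,"ty":0.1,"tz":0,"wx":0,"wy":0,"wz":-0.975,"jaw":4.5},{"tx":0,"ty":0.1,"tz":0,"wx":0,"wy":0,"wz":-0.975,"jaw":4.5}]'
python3 - <<'E'
from h import *
print(ctrl.get_obs()['joints'])
rows([(V([-.1045,.003,.068]),toolR(0,-.03+np.pi))])
E
```

```text
t: 11.75
ee_pos: [0.4731, 0.0714, 0.1479]
ee_rot: [-0.584, -3.082, -0.005]
contact_force: [-0.1, -0.2, -0.3]
gripper_width: 0.478
gripper_force: 0.0
[ 0.4855  0.7222 -1.0855  2.0346  0.824   0.9113  0.1376]
tx -0.02 ty -0.03 tz 7.99 wx 0.002 wy -0.006 wz -0.007
```

```bash
python3 -m inch '[{"tx":0,"ty":0,"tz":4,"wx":0,"wy":0,"wz":0,"jaw":4.5},{"tx":0,"ty":0,"tz":7.9,"wx":0,"wy":0,"wz":0,"jaw":4.5},{"tx":0,"ty":0,"tz":7.9,"wx":0,"wy":0,"wz":0,"jaw":4.5},{"tx":0,"ty":0,"tz":7.9,"wx":0,"wy":0,"wz":0,"jaw":1},{"tx":0,"ty":0,"tz":7.9,"wx":0,"wy":0,"wz":0,"jaw":1},{"tx":0,"ty":0,"tz":7.9,"wx":0,"wy":0,"wz":0,"jaw":1},{"tx":0,"ty":0,"tz":7.9,"wx":0,"wy":0,"wz":0,"jaw":1}]'
python3 lv.py
```

```text
t: 12.62
ee_pos: [0.4735, 0.0717, 0.0698]
ee_rot: [-0.582, -3.084, -0.006]
contact_force: [-0.3, -0.4, 6.0]
gripper_width: 0.191
gripper_force: 30.0
q [-0.1047  0.0038  0.0698] a 0.036428372342521206 spin -3.105335568155253 [ 0.3967  0.8252 -0.9489  2.0944  1.0065  0.7785 -0.0083]
0.12
tx -0.08 ty 1.25 tz 0.00 wx -0.000 wy -0.000 wz 0.120
0.24
tx -0.30 ty 2.49 tz 0.01 wx -0.001 wy -0.001 wz 0.240
0.36
tx -0.67 ty 3.69 tz 0.01 wx -0.001 wy -0.001 wz 0.360
0.48
tx -1.18 ty 4.84 tz 0.01 wx -0.002 wy -0.001 wz 0.480
0.6
tx -1.83 ty 5.91 tz 0.01 wx -0.002 wy -0.002 wz 0.600
0.72
tx -2.60 ty 6.91 tz 0.01 wx -0.003 wy -0.002 wz 0.720
0.84
tx -3.48 ty 7.80 tz 0.01 wx -0.003 wy -0.002 wz 0.840
0.864
tx -3.67 ty 7.96 tz 0.01 wx -0.003 wy -0.003 wz 0.864
```

```bash
python3 -m inch '[{"tx":-0.08,"ty":1.25,"tz":0,"wx":0,"wy":0,"wz":0.12,"jaw":1},{"tx":-0.3,"ty":2.49,"tz":0,"wx":0,"wy":0,"wz":0.24,"jaw":1},{"tx":-0.67,"ty":3.69,"tz":0,"wx":0,"wy":0,"wz":0.36,"jaw":1},{"tx":-1.18,"ty":4.84,"tz":0,"wx":0,"wy":0,"wz":0.48,"jaw":1},{"tx":-1.83,"ty":5.91,"tz":0,"wx":0,"wy":0,"wz":0.6,"jaw":1},{"tx":-2.6,"ty":6.91,"tz":0,"wx":0,"wy":0,"wz":0.72,"jaw":1},{"tx":-3.48,"ty":7.8,"tz":0,"wx":0,"wy":0,"wz":0.84,"jaw":1},{"tx":-3.67,"ty":7.96,"tz":0,"wx":0,"wy":0,"wz":0.864,"jaw":1}]'
python3 lv.py | sed -n '1p;$p'
```

```text
t: 13.62
ee_pos: [0.5367, 0.1322, 0.0698]
ee_rot: [-1.821, -2.555, -0.001]
contact_force: [-1.7, -2.7, 9.5]
gripper_width: 0.188
gripper_force: 30.0
q [-0.0651  0.0818  0.0698] a 0.8988225938420333 spin -2.240091547808307 [ 0.1798  0.8177 -0.7576  1.8989  0.8043  0.7628 -0.7071]
tx 0.00 ty 0.01 tz -0.00 wx -0.000 wy 0.000 wz 0.001
```

The lever follows to a ≈ 0.90. I release, rise straight up and check.

```bash
python3 -m inch '[{"tx":0,"ty":0,"tz":0,"wx":0,"wy":0,"wz":0,"jaw":4.5},{"tx":0,"ty":0,"tz":0,"wx":0,"wy":0,"wz":0,"jaw":4.5},{"tx":0,"ty":0,"tz":0,"wx":0,"wy":0,"wz":0,"jaw":4.5},{"tx":0,"ty":0,"tz":-4,"wx":0,"wy":0,"wz":0,"jaw":4.5},{"tx":0,"ty":0,"tz":-9,"wx":0,"wy":0,"wz":0,"jaw":4.5},{"tx":0,"ty":0,"tz":-13,"wx":0,"wy":0,"wz":0,"jaw":4.5},{"tx":0,"ty":0,"tz":-13,"wx":0,"wy":0,"wz":0,"jaw":4.5}]'
python3 - <<'E'
from h import *
import pickle
c=optics.camera('wrist');pickle.dump(c,open('c2.pkl','wb'))
u,v=w2px(c,V([-.03,.04,.06])); print(u,v,w2px(c,V([0,0,.072])),w2px(c,V([-.062,.078,.07])))
u0=int(min(max(u-120,0),512-240));v0=int(min(max(v-90,0),384-180));print(u0,v0)
cv2.imwrite('pics/w6.png',cv2.resize(c['img'][v0:v0+180,u0:u0+240],(800,600),interpolation=cv2.INTER_CUBIC))
E
```

```text
t: 14.5
ee_pos: [0.5382, 0.133, 0.2018]
ee_rot: [-1.82, -2.558, -0.009]
contact_force: [0.4, 0.1, 0.1]
gripper_width: 0.479
gripper_force: 0.0
254.17982506861227 225.74041412538318 (np.float64(252.96863577348535), np.float64(273.07986525753836)) (np.float64(252.60914888947462), np.float64(183.6001424225263))
134 135
```

View pics/w6.png

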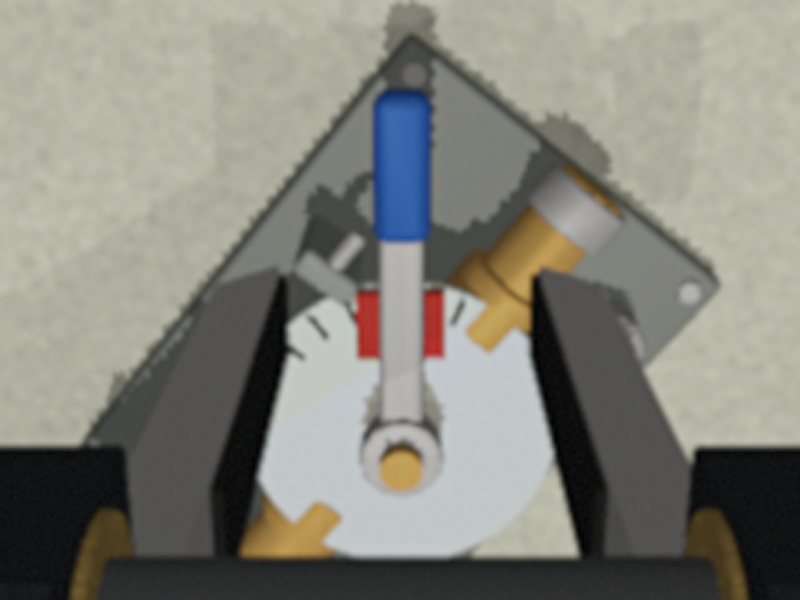

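The marker spans x 357–443 (centre 400) and the lever bar over it spans x 380–423 (centre 401.5), with both axes vertical. The lever is centred and in line, and the robot touches nothing, so I hand in.

```bash
python3 -c "
from cell import ctrl
print(ctrl.close_job())"
```

```text
the job is handed in; nothing more can be done
None
```

The hasp is folded right back and the lever is centred over the red marker and in line with it, to within about 0.01 rad in the last wrist picture; I handed the job in at about 14.5 s, with the gripper clear of everything.

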